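# Run a seed-pot carrier round the track into the light bay and shut it in

## Robot

A 6-joint arm with a two-finger parallel gripper is mounted at the origin on the work surface. World frame = base frame: x ahead of the robot, y to its left, z up, the work surface at z = 0. Lengths are in mm, angles in degrees, forces in N, time in s.
With the tool pointing down it reaches from about 250 to 800 mm from the base axis. Payload 3.9 kg.
Tool frame: the origin (TCP) lies on the centre line of the jaws, within the pads' length; the fingertips stand 8 mm ahead of it and the grasp point (between the pads) lies 11 mm behind it; z points along the fingers, y is the direction in which the jaws open and shut (so a half turn about z gives the same grasp; the last joint's range is limited). The gripper opens to 85 mm and grips with 20 to 120 N. Pads are 22 mm wide; open, the fingers measure 114 mm over their backs; the gripper's body (76 mm by 85 mm) begins 54 mm behind the grasp point. The pads swing forward as they close: fully open they stand 13 mm farther back than shut.
Start: joints at [65.031, 14.897, -7.913, 67.191, 0, 90], TCP at [221.616, 475.922, 207.004] pointing down, gripper open.
Joint ranges: [-159.42, 159.42], [-47.68, 98.78], [-73.54, 78.23], [-108.79, 121.32], [-90, 84.71], [-180, 180]. Speed limits (degrees/s): [147.25, 147.25, 180, 180, 180, 180].

## Interface

Orientations are given as [roll, pitch, yaw] about the fixed x, y, z axes, in that order (R = Rz(yaw) Ry(pitch) Rx(roll)).
In Python, from rig import env gives the robot as it stands.
- The arm moves only by the shell command python3 -m handwheel 'ROWS'. ROWS is a JSON object of lists of equal length, an entry for each row: "dp": the shift along the tool's x, y, z in units of 50 mm (1.0 is 50 mm), a list of three; "rot": the turn, a rotation vector about the tool's x, y, z in units of 5 degrees (1.0 is 5 degrees), a list of three; "fingers": the opening, from 0 (shut) to 1 (fully open). In form: {"dp": [[x, y, z], ...], "rot": [[rx, ry, rz], ...], "fingers": [fingers, ...]}. A call has 1 to 20 rows; each row shifts and turns the commanded pose from where the row before left it, along the tool's axes as they then stand; what a row does not reach is not made up. A row lasts 1/10 s, in which the tool goes at most 50 mm and 8.59 degrees, less where a joint would pass 70% of its speed; a pose out of reach is approached as far as the arm can. A call with a number of a shift or a turn outside -1 to 1 is refused whole. A call with a gripper value outside its range is refused whole. The fingers move at their own pace and stop on an object; the grip force is fixed at half the most. Time passes only in rows, so rows that do not move let the fingers close. It gives the time, the measured TCP pose, the force and the opening at its end, in the units of the state.
- env.sense(): the state, without advancing time (a new reading comes with each control period).
- env.read_camera(name): name is "side" or "top" or "wrist"; returns (picture, depth): 420x560x3 uint8, red, green, blue; 420x560 float32, mm along the optical axis (not along the pixel's ray), 0 where there is no reading.
- env.calibration(name): a dict with "fx", "fy", "cx", "cy" (pixels), "R" (3x3) and "t" (3): a world point X has camera coordinates R X + t. Camera axes: x right, y down, z forward; pixel columns grow to the right and rows downward; lengths in mm; the calibration is good to about 2 mm. A picture is of the moment at which its call begins: read the wrist's pose just before it. calibration takes no time and is no camera call; for the wrist camera it gives the pose at the moment of the call.
- env.finish_job(): hands the job in, once; it reports no verdict.
The state is a dict: "time_s": time; "q": joint angles; "qd": joint speeds; "joint_efforts": joint torques, N m; "tool_pos": TCP position; "tcp_rot": TCP orientation; "ft_force": force on the tool from outside, world axes, zero at the start; "torque": the same for the moment, N m; "opening": finger opening in mm.
Only numpy, scipy, OpenCV 4.12 (cv2) and the standard library are available. Lean on these libraries where they do the work, as an engineer would, in place of code of your own. Each camera call takes 0.05 s, during which the arm holds its last target. There are 200 camera calls.

## Task

Slide the orange gate fully open, then push the white seed-pot carrier along its guide track and round the bend, without lifting it or forcing it, until it is fully home against the green end stop of the light bay. Then slide the orange gate fully shut behind it, and leave the green pot and the stack of dishes on the board where they stand.

Things in the scene. Friction and masses are not known exactly. Their poses are not given: they have to be found in the camera images.
- track: Fixed grey board, 375 x 365 x 8 mm, carrying a lane 70 mm wide between aluminium rails whose tops are 33 mm above the table. Origin: centre of the lane's bend, at table height, z up. Lane centreline: in +x along y = -100 mm to x = 0, a left quarter circle of radius 100 mm about the origin to (100, 0), then in +y along x = 100 mm to the green end stop. Place and heading vary.
- lane_start (a point): Centreline of the lane at its open end, on the board's top 8 mm above the table: track (-205, -100) mm. Axes as the track's. The carrier stands in the straight between here and the bend. A green pot and a stack of dishes stand on the board inside the bend, at least 30 mm clear of the rails and 60 mm of the open gate's post.
- carrier: Loose white plastic sled with two sloping green pot lids: 104 mm long (x), 60 wide (y), upright sides 22 high, 42 high over the lids; both ends are half circles of radius 30 mm. 0.3 to 0.55 kg, slides on its flat underside with about 1 to 4 N. Origin: centre of the underside, 8 mm above the table. It starts in the straight before the bend, its x axis along the lane.
- bay (a point): Light bay: point on the lilac floor, 8 mm above the table, where the carrier's origin lies when hard against the end stop: track (100, 130) mm. Axes as the track's. The stop's face (45 mm high) is at track y = 182 mm; the gate blade crosses the lane at track y = 45 to 55 mm.
- gate (a joint): How far the orange gate is open, in m: 0 fully shut (blade across the lane), 0.078 fully open (blade drawn out of the lane, against its limit). It slides in the track's -x direction to open, +x to shut, stays where it is left and takes about 2 N to move. It starts shut or up to 15 mm ajar.
- gate_grip (a point): Centre of the top of the gate's upright orange post, 90 mm above the table. The post is round, 20 mm thick, stands inside the bend and moves with the gate: track (26, 50) mm when shut, (-52, 50) when open. It is clear all round above 33 mm height and can be pushed from either side or pinched. Axes as the track's.
- green_pot: Loose open green plastic pot, 72 mm wide, 65 mm high, on the board. Bystander. Origin: centre of its underside.
- dish_stack: Loose stack of clear round dishes, 80 mm wide, 36 mm high, on the board. Bystander. Origin: centre of its underside.
Mind the look-alikes: they are no part of the job. Leave any purple or red look-alike of the carrier alone.

How it is judged:
By the outcome, as a careful person would: the job done as asked, in the order asked, and still so for the second after the job is handed in, with the robot touching nothing.
It also fails if it takes over 64 s, if anything falls off the work surface, if the arm or the gripper's body presses on something with over 40 N, if the wrist force passes 120 N, or if a joint passes its speed limit or range.

## Working session

There is one attempt and no reset: what is moved stays moved. The work goes in short steps, Python scripts to look and compute and a shell command to move; the robot and the scene stay as the last step left them, time stands still between calls to the robot, and variables do not carry over. Pictures are saved under pics/ and viewed, about 8 in all and at most 12, crops included, and the job is handed in when it is done.

```bash
ls; mkdir -p pics; python3 - <<'E'
from rig import env
import cv2,numpy as np
s=env.sense();print({k:s[k] for k in('time_s','tool_pos','tcp_rot','ft_force','opening')})
for n in('top','side'):
    p,d=env.read_camera(n);cv2.imwrite(f'pics/{n}0.png',p[:,:,::-1]);np.save(f'pics/{n}0.npy',d)
    c=env.calibration(n);print(n,c)
E
```

```text
pics
{'time_s': 0.0, 'tool_pos': array([221.30049686, 475.26840549, 206.16733911]), 'tcp_rot': array([-1.79887652e+02,  6.24947725e-04,  1.55032881e+02]), 'ft_force': array([ 0.11764487,  0.2836537 , -0.53562218]), 'opening': 85.29438685267522}
top {'fx': 391.2549015200656, 'fy': 391.2549015200656, 'cx': 281.6594722400815, 'cy': 212.6358832512282, 'R': array([[ 0.01109461, -0.99984499, -0.01367144],
       [-0.99362063, -0.00948898, -0.11237439],
       [ 0.11222725,  0.01483097, -0.99357188]]), 't': array([-55.11420805, 535.06047076, 996.09824685])}
side {'fx': 468.1750715989222, 'fy': 468.1750715989222, 'cx': 272.62989741337907, 'cy': 202.2677179479184, 'R': array([[ 0.98403364, -0.17694944,  0.01914924],
       [-0.09942551, -0.63575269, -0.76546266],
       [ 0.14762237,  0.75133709, -0.64319532]]), 't': array([-531.74663291,   57.96871454,  969.18077612])}
```

View pics/top0.png

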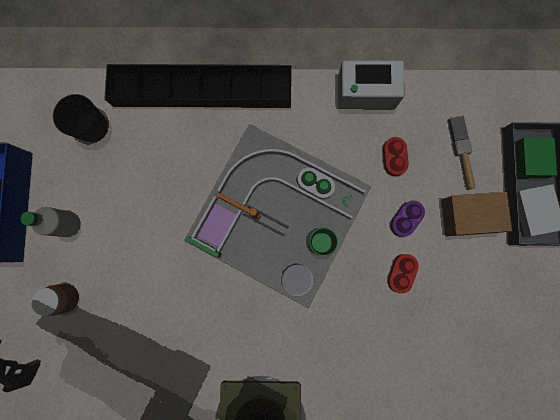

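View pics/side0.png

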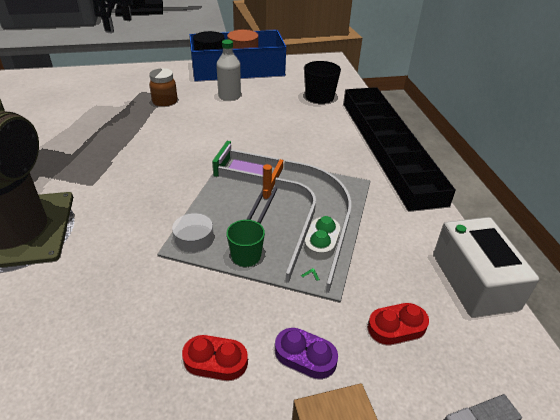

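The top picture shows the white carrier with green lids in the lane at about (316,181). The look-alikes, red (396,156), purple (407,218) and red (404,273), are off the board. Only the white one in the lane fits. The crop confirms this and lets me read off features.

```bash
python3 - <<'E'
import cv2
p=cv2.imread('pics/top0.png')[118:312,180:380]
p=cv2.convertScaleAbs(p,alpha=1.6,beta=10)
p=cv2.resize(p,None,fx=3,fy=3,interpolation=cv2.INTER_CUBIC)
for i in range(0,200,20):
    cv2.putText(p,str(180+i),(i*3,8),0,.3,(0,255,255));cv2.line(p,(i*3,10),(i*3,16),(0,255,255))
    if i<194: cv2.putText(p,str(118+i),(0,i*3+4),0,.3,(0,255,255))
cv2.imwrite('pics/crop0.png',p)
E
```

```text
(no output)
```

View pics/crop0.png

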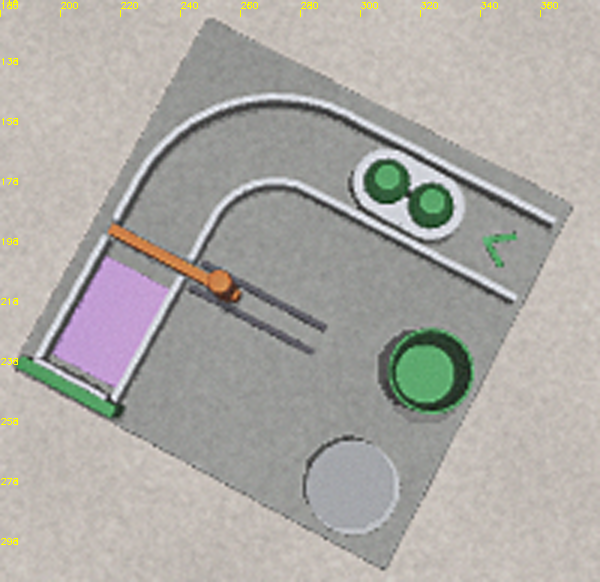

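```bash
cat > h.py <<'E'
import numpy as np,cv2
from rig import env
def unproj(n,uv,z,c=None):
    c=c or env.calibration(n);uv=np.atleast_2d(np.float64(uv))
    r=np.c_[(uv[:,0]-c['cx'])/c['fx'],(uv[:,1]-c['cy'])/c['fy'],np.ones(len(uv))]@c['R']
    o=-c['R'].T@c['t'];return o+r*((z-o[2])/r[:,2])[:,None]
def R2(a):a=np.deg2rad(a);return np.array([[np.cos(a),-np.sin(a)],[np.sin(a),np.cos(a)]])
def w2t(P,T):return (np.atleast_2d(P)[:,:2]-T[:2])@R2(T[2])
def t2w(p,T):return np.atleast_2d(p)@R2(T[2]).T+T[:2]
E
python3 - <<'E'
from h import *
from scipy.optimize import least_squares
def rd(p,off):  # signed offset from lane centreline -> distance to rails
    x,y=p.T
    s=np.where((x<=0),-100-y,np.where(y>=0,x-100,np.hypot(x,y)-100))
    return np.abs(s)-off
for n in('top','side'):
    im=cv2.imread(f'pics/{n}0.png').astype(int);mx=im.max(2);mn=im.min(2)
    cr=lambda a:[180+a[0]/3,118+a[1]/3]
    if n=='top':
        corners=unproj(n,[cr(a) for a in[(210,17),(573,207),(386,569),(18,358)]],8)
        C=corners.mean(0)[:2]; print('corners',corners.round(1))
        ls=unproj(n,cr((534,259.5)),33)[0,:2]
        T=np.array([0,0,62.]);T[:2]=ls-R2(62)@[-205,-100]
    m=(mn>125)&(mx-mn<45)
    v,u=np.nonzero(m);P=unproj(n,np.c_[u,v],33)
    for it in range(6):
        p=w2t(P,T);ok=(p[:,0]>-203)&(p[:,1]<170)&(np.abs(rd(p,38))<(14 if it<2 else 6))&(p[:,0]<150)&(p[:,1]>-150)
        f=lambda q:np.r_[rd(w2t(P[ok],q[:3]),q[3])]
        r=least_squares(f,np.r_[T,38.],loss='soft_l1');T=r.x[:3]
    print(n,T.round(2),'off',r.x[3],ok.sum(),np.abs(r.fun).mean())
    if n=='top':
        np.save('T.npy',T)
        print('corners t',w2t(corners,T).round(1)); print('ls',w2t(ls,T))
        for nm,a,z in[('post',(221,282),90),('stop',(69,387),45),('carr',(408,195),30),('pot',(425,370),73),('dish',(351,485),44),('blade end',(113,230),40)]:
            print(nm,w2t(unproj(n,cr(a),z),T).round(1),unproj(n,cr(a),z).round(1))
d=np.load('pics/top0.npy');print('depth post',d[118+282//3-1:118+282//3+2,180+221//3])
E
```

```text
corners [[ 783.6   40.6    8. ]
 [ 609.7 -288.8    8. ]
 [ 289.7 -122.4    8. ]
 [ 469.3  205.2    8. ]]
top [565.21 -22.08  62.57] off 37.974991687501905 471 0.8362047557244693
corners t [[ 156.2 -165. ]
 [-216.2 -162.4]
 [-215.9  198.3]
 [ 157.6  189.8]]
ls [[-204.37255164  -98.56318685]]
post [[19.8 50.3]] [[529.7  18.7  90. ]]
stop [[ 97.4 187.9]] [[443.3 150.9  45. ]]
carr [[-81.1 -98.4]] [[ 615.2 -139.4   30. ]]
pot [[-162.5   34.3]] [[ 459.9 -150.5   73. ]]
dish [[-153.8  147.6]] [[363.4 -90.6  44. ]]
blade end [[131.3  51.4]] [[580.1 118.1  40. ]]
side [566.15 -17.74  61.88] off 38.47109303629032 1441 2.803995973088418
depth post [967.9171  967.81506 965.26953]
```

```bash
cat >> h.py <<'E'
from scipy.spatial.transform import Rotation as Ro
T=np.load('T.npy')
def go(tx,ty,z,yaw_t,lab=''):
    """tool-frame shift (units of 50mm) then turn (units of 5deg) to track xy, z, yaw relative to track"""
    s=env.sense();R=Ro.from_euler('xyz',s['tcp_rot'],degrees=True)
    w=np.r_[t2w([tx,ty],T)[0],z];G=Ro.from_euler('xyz',[180,0,yaw_t+T[2]],degrees=True)
    print(lab,'dp',(R.inv().apply(w-s['tool_pos'])/50).round(3),'rot',(np.rad2deg((R.inv()*G).as_rotvec())/5).round(3))
def st():
    s=env.sense();print('t',round(s['time_s'],2),'track',w2t(s['tool_pos'],T)[0].round(1),'z',s['tool_pos'][2].round(1),'yaw-t',(s['tcp_rot'][2]-T[2]).round(2),'F',s['ft_force'].round(1),'open',round(s['opening'],1),'q',s['q'].round(0))
E
python3 -c "
from h import *
st();go(20,50,206,90);go(20,50,64,90)"
```

```text
t 0.1 track [283.1 534.4] z 206.3 yaw-t 92.47 F [0.4 0.3 0.2] open 85.3 q [65. 15. -8. 67. -0. 90.]
 dp [-9.452 -5.673  0.015] rot [-0.02   0.     0.493]
 dp [-9.452 -5.668  2.855] rot [-0.02   0.     0.493]
```

```bash
python3 -m handwheel '{"dp":[[-0.59,-0.355,0],[-0.59,-0.355,0],[-0.59,-0.355,0],[-0.59,-0.355,0],[-0.59,-0.355,0],[-0.59,-0.355,0],[-0.59,-0.355,0],[-0.59,-0.355,0],[-0.59,-0.355,0],[-0.59,-0.355,0],[-0.59,-0.355,0],[-0.59,-0.355,0],[-0.59,-0.355,0],[-0.59,-0.355,0],[-0.59,-0.355,0],[-0.59,-0.355,0],[0,0,0],[0,0,0]],"rot":[[0,0,0],[0,0,0],[0,0,0],[0,0,0],[0,0,0],[0,0,0],[0,0,0],[0,0,0],[0,0,0],[0,0,0],[0,0,0],[0,0,0],[0,0,0],[0,0,0],[0,0,0],[0,0,0.49],[0,0,0],[0,0,0]],"fingers":[1,1,1,1,1,1,1,1,1,1,1,1,1,1,1,1,1,1]}'; python3 - <<'E'
from h import *
st();go(20,50,64,90)
p,d=env.read_camera('wrist');cv2.imwrite('pics/w1.png',cv2.convertScaleAbs(p[:,:,::-1],alpha=1.3))
c=env.calibration('wrist')
for a in [(20,50,90),(-205,-100,8),(100,182,45),(-52,50,90)]:
    X=c['R']@np.r_[t2w(a[:2],T)[0],a[2]]+c['t'];print(a,(X[0]/X[2]*c['fx']+c['cx']).round(),(X[1]/X[2]*c['fy']+c['cy']).round())
E
```

```text
time_s: 1.9
tool_pos: [529.3, 18.8, 206.3]
tcp_rot: [-180.0, -0.1, 152.5]
ft_force: [0.1, 0.4, -0.1]
opening: 85.2
t 1.9 track [19.7 50.7] z 206.3 yaw-t 89.94 F [ 0.1  0.4 -0.1] open 85.2 q [ 2. 15. -7. 67.  0. 30.]
 dp [-0.019  0.008  2.847] rot [-0.005 -0.019 -0.012]
(20, 50, 90) 282.0 207.0
(-205, -100, 8) 122.0 295.0
(100, 182, 45) 361.0 71.0
(-52, 50, 90) 210.0 207.0
```

View pics/w1.png

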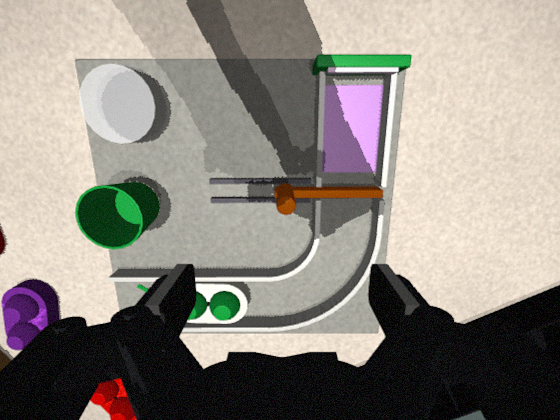

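Wrist view: the post top is at about (286,207), against a prediction of (282,207), and it stands between the jaws. Descending to pinch.

```bash
python3 -m handwheel '{"dp":[[0,0,0.475],[0,0,0.475],[0,0,0.475],[0,0,0.475],[0,0,0.475],[0,0,0.475],[0,0,0],[0,0,0],[0,0,0],[0,0,0],[0,0,0],[0,0,0],[0,0,0],[0,0,0],[0,0,0]],"rot":[[0,0,0],[0,0,0],[0,0,0],[0,0,0],[0,0,0],[0,0,0],[0,0,0],[0,0,0],[0,0,0],[0,0,0],[0,0,0],[0,0,0],[0,0,0],[0,0,0],[0,0,0]],"fingers":[1,1,1,1,1,1,1,0.2,0.2,0.2,0.2,0.2,0.2,0.2,0.2]}'; python3 -c "
from h import *
st();go(-52,50,64,90)"
```

```text
time_s: 3.45
tool_pos: [530.6, 19.4, 66.3]
tcp_rot: [179.9, 0.1, 152.6]
ft_force: [-2.4, 0.4, 9.3]
opening: 17.1
t 3.45 track [20.8 49.8] z 66.3 yaw-t 90.01 F [-2.4  0.4  9.3] open 17.1 q [  2.  21. -21.  47.   0.  29.]
 dp [ 0.005 -1.457  0.044] rot [0.02  0.024 0.002]
```

```bash
python3 - <<'E'
from h import *
a=env.read_camera('wrist')[0][150:,:,::-1];b=env.read_camera('side')[0][100:300,150:400,::-1]
b=cv2.resize(b,None,fx=2,fy=2)
o=np.zeros((600,560,3),np.uint8);o[:200]=cv2.resize(a,(415,200)).repeat(1,0)[:, :].copy() if 0 else 0
cv2.imwrite('pics/s2.png',cv2.convertScaleAbs(np.vstack([b[:, :500],cv2.resize(a,(500,200))]),alpha=1.4))
E
```

```text
(no output)
```

View pics/s2.png

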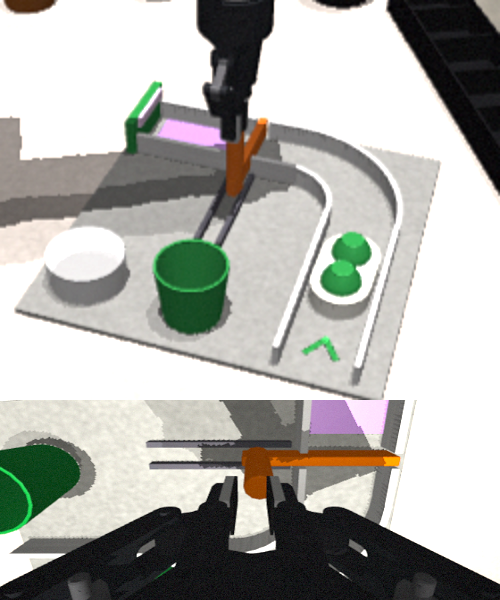

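The side view shows the pads gripping the post, so I pull the gate open.

```bash
python3 -m handwheel '{"dp":[[0,-0.1,0],[0,-0.1,0],[0,-0.1,0],[0,-0.1,0],[0,-0.1,0],[0,-0.1,0],[0,-0.1,0],[0,-0.1,0],[0,-0.1,0],[0,-0.1,0],[0,-0.1,0],[0,-0.1,0],[0,-0.1,0],[0,-0.1,0],[0,-0.1,0],[0,-0.03,0],[0,0,0]],"rot":[[0,0,0],[0,0,0],[0,0,0],[0,0,0],[0,0,0],[0,0,0],[0,0,0],[0,0,0],[0,0,0],[0,0,0],[0,0,0],[0,0,0],[0,0,0],[0,0,0],[0,0,0],[0,0,0],[0,0,0]],"fingers":[0.1,0.1,0.1,0.1,0.1,0.1,0.1,0.1,0.1,0.1,0.1,0.1,0.1,0.1,0.1,0.1,0.1]}'; python3 -c "
from h import *
st();go(-52,50,64,90)"
```

```text
time_s: 5.25
tool_pos: [496.4, -47.3, 66.4]
tcp_rot: [179.7, 0.1, 152.6]
ft_force: [0.7, 4.6, 7.7]
opening: 8.6
t 5.25 track [-54.1  49.4] z 66.4 yaw-t 90.03 F [0.7 4.6 7.7] open 8.6 q [ -6.  18. -26.  46.   0.  22.]
 dp [0.012 0.042 0.049] rot [0.062 0.027 0.006]
```

```bash
python3 - <<'E'
from h import *
b=env.read_camera('side')[0][120:270,180:380,::-1]; a=env.read_camera('top')[0][118:258,180:380,::-1]
cv2.imwrite('pics/s3.png',cv2.convertScaleAbs(np.vstack([cv2.resize(x,None,fx=2,fy=2) for x in(a,b)]),alpha=1.4))
E
```

```text
(no output)
```

View pics/s3.png

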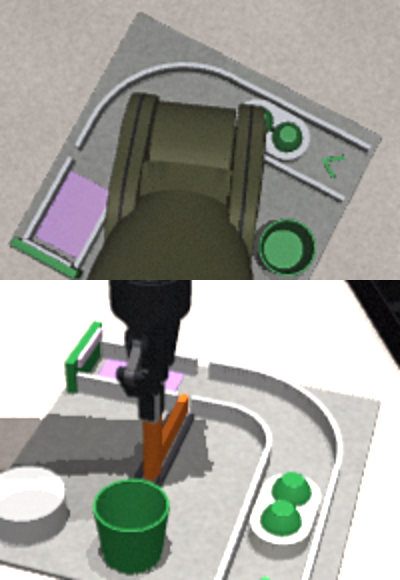

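```bash
python3 -m handwheel '{"dp":[[0,-0.08,0],[0,-0.08,0],[0,0,0]],"rot":[[0,0,0],[0,0,0],[0,0,0]],"fingers":[0.1,0.1,0.1]}'; python3 -c "
from h import *
st()"
```

```text
time_s: 5.65
tool_pos: [493.5, -54.9, 66.4]
tcp_rot: [179.7, 0.2, 152.6]
ft_force: [1.9, 3.2, 7.5]
opening: 8.6
t 5.65 track [-62.2  48.5] z 66.4 yaw-t 90.03 F [1.9 3.2 7.5] open 8.6 q [ -6.  18. -26.  45.   0.  21.]
```

```bash
python3 - <<'E'
from h import *
p,d=env.read_camera('wrist')
cv2.imwrite('pics/w3.png',cv2.convertScaleAbs(cv2.resize(p[150:,100:460,::-1],None,fx=2,fy=2),alpha=1.5))
c=env.calibration('wrist')
for a in [(-52,50,90),(-52,50,60),(-62,48.5,58)]:
    X=c['R']@np.r_[t2w(a[:2],T)[0],a[2]]+c['t'];print(a,((X[0]/X[2]*c['fx']+c['cx']-100)*2).round(),((X[1]/X[2]*c['fy']+c['cy']-150)*2).round())
E
```

```text
(-52, 50, 90) 403.0 236.0
(-52, 50, 60) 396.0 193.0
(-62, 48.5, 58) 365.0 195.0
```

View pics/w3.png

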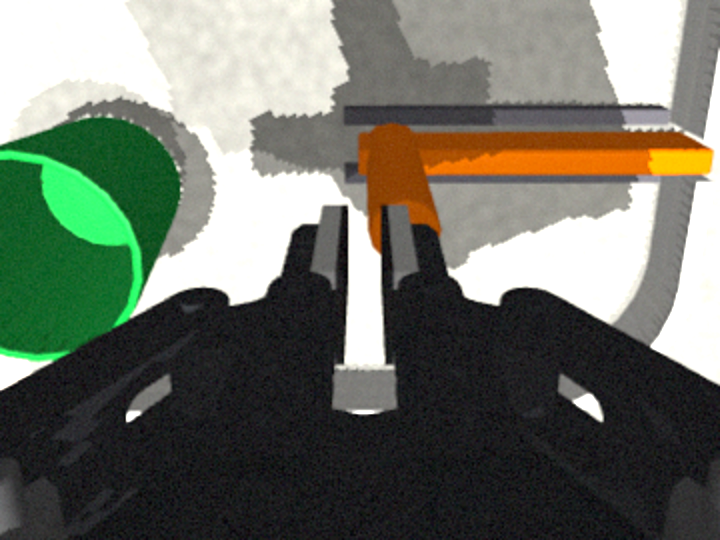

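```bash
python3 - <<'E'
from h import *
p,d=env.read_camera('wrist');c=env.calibration('wrist');st()
print('cam',w2t(-c['R'].T@c['t'],T),(-c['R'].T@c['t'])[2])
for nm,u,v in[('padR',400,240),('padL',330,240),('padLtip',330,212),('padRtip',393,212),('post',390,220),('post',405,160),('postR',425,215),('blk finger',425,250),('post',378,245),('blade',560,160),('blade end',705,160),('palm',365,390)]:
    U=u/2+100;V=v/2+150;Z=d[int(V),int(U)]
    X=c['R'].T@(np.array([(U-c['cx'])/c['fx'],(V-c['cy'])/c['fy'],1])*Z-c['t'])
    print(nm,p[int(V),int(U)],w2t(X,T)[0].round(1),'z',X[2].round(1))
E
```

```text
t 5.75 track [-62.2  48.5] z 66.4 yaw-t 90.03 F [1.1 3.2 6.8] open 8.8 q [ -6.  18. -26.  45.   0.  21.]
cam [[-63.0571429  121.91664931]] 232.72929873253207
padR [68 65 65] [-54.4  60.9] z 113.5
padL [68 70 69] [-70.1  61.2] z 114.0
padLtip [72 72 70] [-70.9  61.2] z 99.0
padRtip [70 70 68] [-55.2  61.2] z 99.0
post [69 66 63] [-63.1 121.9] z 232.7
post [91 38  0] [-49.4  60.6] z 58.7
postR [114  52   0] [-46.3  56.4] z 90.4
blk finger [15 21 17] [-48.3  56.4] z 109.8
post [119  56   0] [-58.6  47.9] z 91.1
blade [162  78   0] [ 8.5 51.7] z 33.2
blade end [248 132   0] [60.8 51.7] z 33.3
palm [89 85 83] [-61.5 -58.2] z 20.9
```

The depth reading shows the pads ended at z of about 91 to 96 while the TCP read 66. The fingertips are therefore about 24 mm behind the reported TCP, not 8 mm ahead. They rested on top of the post and dragged the gate by friction. I'll lift, re-centre and pinch lower.

```bash
python3 -m handwheel '{"dp":[[0,0,-0.3],[0,0,-0.4],[0,0.1,-0.3],[0.03,0.1,0],[0,0,0],[0,0,0],[0,0,0]],"rot":[[0,0,0],[0,0,0],[0,0,0],[0,0,0],[0,0,0],[0,0,0],[0,0,0]],"fingers":[0.1,0.1,0.6,0.6,0.6,0.6,0.6]}'; python3 - <<'E'
from h import *
st();go(-52,50,40,90)
p,d=env.read_camera('wrist');c=env.calibration('wrist')
# all points nearer: heights in lower image; finger & post cloud
v,u=np.nonzero(d>0);Z=d[v,u]
X=(np.c_[(u-c['cx'])/c['fx'],(v-c['cy'])/c['fy'],np.ones(len(u))]*Z[:,None]-c['t'])@c['R'];t=w2t(X,T)
k=p[v,u].astype(int);o=(k[:,0]>1.7*k[:,1])&(k[:,0]>60)&(k[:,2]<40)
m=o&(X[:,2]>86)&(X[:,2]<95);print('post top',t[m].mean(0),t[m].min(0),t[m].max(0),m.sum())
m=o&(X[:,2]>28)&(X[:,2]<50);print('blade x range',np.percentile(t[m,0],[0.5,99.5]))
f=(np.abs(t[:,0]+52)<50)&(np.abs(t[:,1]-50)<20)&(X[:,2]>100)&(v>200)
print('finger min z',np.percentile(X[f,2],[0.5,2,10]), 'TCPz',env.sense()['tool_pos'][2])
E
```

```text
time_s: 6.45
tool_pos: [493.0, -46.2, 113.5]
tcp_rot: [-179.9, -0.1, 152.6]
ft_force: [-0.8, -0.2, 0.0]
opening: 51.2
t 6.45 track [-54.7  53. ] z 113.5 yaw-t 90.01 F [-0.8 -0.2  0. ] open 51.2 q [ -5.  16. -22.  53.  -0.  22.]
 dp [-0.062  0.055  1.47 ] rot [-0.01  -0.021  0.003]
post top [-51.72983935  52.21074774] [-60.3543806   42.32738007] [-42.21320255  60.80672671] 560
blade x range [-63.64516533  61.25023896]
finger min z [145.14587356 150.85781996 170.41062823] TCPz 113.60857803103633
```

```bash
python3 -m handwheel '{"dp":[[-0.04,0.055,0],[0,0,0.4],[0,0,0.4],[0,0,0.4],[0,0,0.37],[0,0,0],[0,0,0],[0,0,0],[0,0,0],[0,0,0]],"rot":[[0,0,0],[0,0,0],[0,0,0],[0,0,0],[0,0,0],[0,0,0],[0,0,0],[0,0,0],[0,0,0],[0,0,0]],"fingers":[0.6,0.6,0.6,0.6,0.6,0.6,0.1,0.1,0.1,0.1]}'; python3 -m handwheel '{"dp":[[0,-0.04,0],[0,-0.04,0],[0,-0.04,0],[0,0,0]],"rot":[[0,0,0],[0,0,0],[0,0,0],[0,0,0]],"fingers":[0.1,0.1,0.1,0.1]}';python3 -c "
from h import *
st()"
```

```text
time_s: 7.5
tool_pos: [498.1, -44.8, 37.2]
tcp_rot: [179.9, 0.1, 152.6]
ft_force: [-0.7, -0.3, 3.6]
opening: 18.6
time_s: 7.9
tool_pos: [498.0, -44.9, 37.2]
tcp_rot: [179.2, 0.1, 152.7]
ft_force: [5.1, 16.1, 1.9]
opening: 17.7
t 7.9 track [-51.2  49.1] z 37.2 yaw-t 90.17 F [ 5.1 16.1  1.9] open 17.7 q [ -6.  20. -28.  41.   1.  22.]
```

Gate pulled hard against its limit: 17 N with no motion, so it is fully open. Release, lift, turn.

```bash
python3 -m handwheel '{"dp":[[0,0,0],[0,0,0],[0,0,0],[0,0,-0.4],[0,0,-0.6],[0,0,-0.6],[0,0,0],[0,0,0],[0,0,0],[0,0,0],[0,0,0],[0,0,0],[0,0,0],[0,0,0],[0,0,0],[0,0,0],[0,0,0],[0,0,0],[0,0,0],[0,0,0]],"rot":[[0,0,0],[0,0,0],[0,0,0],[0,0,0],[0,0,0],[0,0,1],[0,0,1],[0,0,1],[0,0,1],[0,0,1],[0,0,1],[0,0,1],[0,0,1],[0,0,1],[0,0,1],[0,0,1],[0,0,1],[0,0,1],[0,0,1],[0,0,1]],"fingers":[0.6,0.6,0.6,0.6,0.6,0.6,0.5,0.5,0,0,0,0,0,0,0,0,0,0,0,0]}'; python3 -c "
from h import *
st();go(-175,-100,117,0)"
```

```text
time_s: 9.9
tool_pos: [493.8, -50.5, 115.8]
tcp_rot: [-180.0, 0.0, 77.3]
ft_force: [-0.6, -0.1, 0.2]
opening: -0.2
t 9.9 track [-58.1  50.3] z 115.8 yaw-t 14.77 F [-0.6 -0.1  0.2] open -0.2 q [ -6.  16. -21.  53.  -0.  97.]
 dp [-3.026  2.311 -0.023] rot [-0.006  0.007  2.954]
```

```bash
python3 -m handwheel '{"dp":[[-0.378,0.289,0],[-0.378,0.289,0],[-0.378,0.289,0],[-0.378,0.289,0],[-0.378,0.289,0],[-0.378,0.289,0],[-0.378,0.289,0],[-0.378,0.289,0],[0,0,0],[0,0,0],[0,0,0],[0,0,0]],"rot":[[0,0,0],[0,0,0],[0,0,0],[0,0,0],[0,0,0],[0,0,0],[0,0,0],[0,0,0],[0,0,0.985],[0,0,0.985],[0,0,0.985],[0,0,0]],"fingers":[0,0,0,0,0,0,0,0,0,0,0,0]}'; python3 - <<'E'
from h import *
st();go(-175,-100,-9,0)
p,d=env.read_camera('wrist');c=env.calibration('wrist');cv2.imwrite('pics/w4.png',cv2.convertScaleAbs(p[:,:,::-1],alpha=1.3))
v,u=np.nonzero(d>0);Z=d[v,u]
X=(np.c_[(u-c['cx'])/c['fx'],(v-c['cy'])/c['fy'],np.ones(len(u))]*Z[:,None]-c['t'])@c['R'];t=w2t(X,T)
f=(X[:,2]>100)&(np.abs(t[:,0]+175)<30)&(np.abs(t[:,1]+100)<20);print('tip',np.percentile(X[f,2],[0,.5,2,10]),t[f].min(0),t[f].max(0))
k=p[v,u].astype(int)
m=(k.min(1)>110)&(np.ptp(k,axis=1)<50)&(np.abs(X[:,2]-30)<4)&(np.abs(t[:,1]+100)<33)&(t[:,0]>-160)&(t[:,0]<0)
print('carrier rim',t[m].min(0),t[m].max(0),m.sum(),np.median(X[m,2]))
E
```

```text
time_s: 11.1
tool_pos: [574.0, -223.0, 115.6]
tcp_rot: [-179.9, 0.0, 62.8]
ft_force: [0.5, 0.3, 0.3]
opening: -0.0
t 11.1 track [-174.3 -100.4] z 115.6 yaw-t 0.2 F [0.5 0.3 0.3] open -0.0 q [-21.  27.  -4.  59.  -0.  96.]
 dp [-0.013 -0.006  2.493] rot [-0.01   0.005  0.04 ]
tip [143.39215091 147.38695137 154.04321984 177.90498252] [-187.04636942 -119.99123447] [-152.97416281  -80.00280806]
carrier rim [-130.8553317  -129.21605337] [-27.44548756 -68.81648536] 4485 29.839072542140784
```

View pics/w4.png

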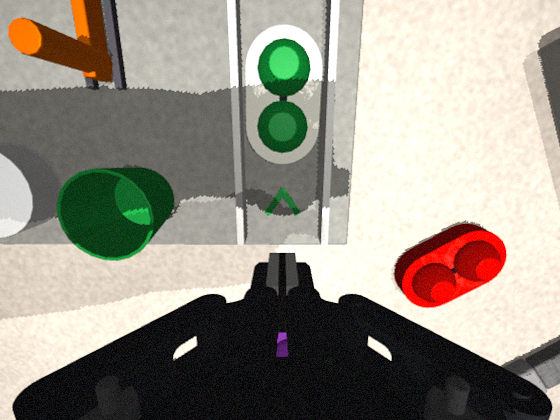

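Wrist view: carrier centred between the rails at about (284,95), track (-79,-99). The closed fingers are in line behind it. Going down into the lane.

```bash
python3 -m handwheel '{"dp":[[0,0,0.4],[0,0,0.4],[0,0,0.4],[0,0,0.4],[0,0,0.4],[0,0,0.2],[0,0,0.1],[0,0,0.1],[0,0,0.08],[0,0,0]],"rot":[[0,0,0],[0,0,0],[0,0,0],[0,0,0],[0,0,0],[0,0,0],[0,0,0],[0,0,0],[0,0,0],[0,0,0]],"fingers":[0,0,0,0,0,0,0,0,0,0]}'; python3 - <<'E'
from h import *
st();go(-145,-100,-9,0)
p,d=env.read_camera('wrist');c=env.calibration('wrist')
v,u=np.nonzero(d>0);Z=d[v,u]
X=(np.c_[(u-c['cx'])/c['fx'],(v-c['cy'])/c['fy'],np.ones(len(u))]*Z[:,None]-c['t'])@c['R'];t=w2t(X,T)
k=p[v,u].astype(int)
f=(k.max(1)<90)&(np.ptp(k,axis=1)<12)&(np.abs(t[:,0]+163)<6)&(np.abs(t[:,1]+100)<14);print('front face',np.percentile(X[f,2],[0,2,10,50]),np.percentile(t[f],[1,99],axis=0))
E
```

```text
time_s: 12.15
tool_pos: [574.8, -222.6, -7.9]
tcp_rot: [180.0, -0.0, 62.8]
ft_force: [0.9, -0.1, -0.1]
opening: -0.2
t 12.15 track [-173.6 -100.9] z -7.9 yaw-t 0.25 F [ 0.9 -0.1 -0.1] open -0.2 q [-21.  33. -14.  44.  -0.  96.]
 dp [ 0.572 -0.015  0.022] rot [ 0.003 -0.     0.05 ]
front face [ 6.25447289  7.84619342 31.62825142 86.74849562] [[-167.82897439 -113.20058558]
 [-157.03115262  -86.40021461]]
```

```bash
python3 -m handwheel '{"dp":[[0.15,0,0],[0.15,0,0],[0.1,0,0],[0.1,0,0],[0.1,0,0],[0.15,0,0],[0.15,0,0],[0.15,0,0],[0.15,0,0],[0.15,0,0],[0.15,0,0],[0.15,0,0],[0.15,0,0],[0.15,0,0],[0.15,0,0]],"rot":[[0,0,0],[0,0,0],[0,0,0],[0,0,0],[0,0,0],[0,0,0],[0,0,0],[0,0,0],[0,0,0],[0,0,0],[0,0,0],[0,0,0],[0,0,0],[0,0,0],[0,0,0]],"fingers":[0,0,0,0,0,0,0,0,0,0,0,0,0,0,0]}'; python3 -c "
from h import *
st();go(0,-100,-9,0)"
```

```text
time_s: 13.7
tool_pos: [622.8, -128.7, -8.0]
tcp_rot: [-180.0, 0.0, 62.8]
ft_force: [-1.5, -3.7, 1.8]
opening: 0.1
t 13.7 track [ -68.1 -100.2] z -8.0 yaw-t 0.24 F [-1.5 -3.7  1.8] open 0.1 q [-12.  34. -11.  45.  -0. 106.]
 dp [1.361e+00 1.000e-03 2.100e-02] rot [-0.001  0.002  0.047]
```

```bash
python3 -m handwheel '{"dp":[[0.12,0,0],[0.12,0,0],[0.12,0,0],[0.12,0,0],[0.12,0,0],[0.12,0,0],[0.12,0,0],[0.12,0,0],[0.12,0,0]],"rot":[[0,0,0],[0,0,0],[0,0,0],[0,0,0],[0,0,0],[0,0,0],[0,0,0],[0,0,-0.5],[0,0,-0.5]],"fingers":[0,0,0,0,0,0,0,0,0]}'; python3 -c "
from h import *
st();a=np.deg2rad(15);go(100*np.sin(a),-100*np.cos(a),-9,18)"
```

```text
time_s: 14.6
tool_pos: [646.4, -86.0, -7.9]
tcp_rot: [179.9, 0.5, 67.7]
ft_force: [-0.6, -11.8, -0.4]
opening: 0.2
t 14.6 track [ -19.3 -101.5] z -7.9 yaw-t 5.15 F [ -0.6 -11.8  -0.4] open 0.2 q [ -7.  36.  -8.  47.  -1. 105.]
 dp [ 0.91  -0.017  0.014] rot [ 0.017  0.112 -2.569]
```

```bash
python3 -m handwheel '{"dp":[[0.11,0.01,0],[0.11,0.01,0],[0.11,0.01,0],[0.11,0.01,0],[0.11,0.01,0],[0.11,0.01,0],[0.11,0.01,0],[0.11,0.01,0]],"rot":[[0,0,-0.32],[0,0,-0.32],[0,0,-0.32],[0,0,-0.32],[0,0,-0.32],[0,0,-0.32],[0,0,-0.32],[0,0,-0.32]],"fingers":[0,0,0,0,0,0,0,0]}'; python3 - <<'E'
from h import *
st()
for b in(35,55): a=np.deg2rad(b);go(100*np.sin(a),-100*np.cos(a),-9,b+5)
p,d=env.read_camera('wrist');cv2.imwrite('pics/w5.png',cv2.convertScaleAbs(p[:,:,::-1],alpha=1.3))
E
```

```text
time_s: 15.4
tool_pos: [664.2, -42.6, -7.9]
tcp_rot: [179.9, 0.2, 80.6]
ft_force: [-0.5, -6.5, 0.7]
opening: -0.1
t 15.4 track [ 27.4 -97.3] z -7.9 yaw-t 17.99 F [-0.5 -6.5  0.7] open -0.1 q [-4. 37. -6. 48. -0. 96.]
 dp [ 0.665 -0.108  0.018] rot [ 0.01   0.053 -4.401]
 dp [ 1.283 -0.423  0.015] rot [ 1.000e-03  5.500e-02 -8.401e+00]
```

View pics/w5.png

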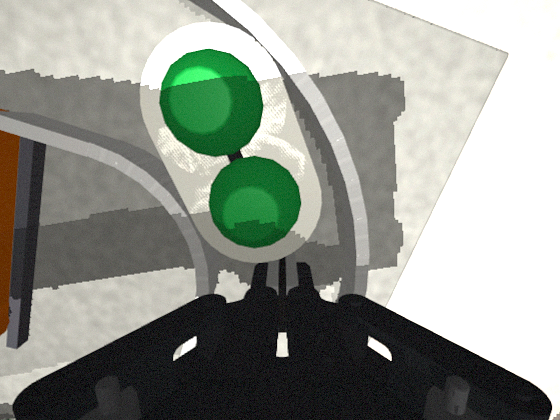

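Wrist view: the carrier is following the bend, with its rear end at about (265,255) just ahead of the fingers at (280,265). Continuing round.

```bash
python3 -m handwheel '{"dp":[[0.088,0.002,0],[0.088,0.002,0],[0.088,0.002,0],[0.088,0.002,0],[0.088,0.002,0],[0.088,0.002,0],[0.088,0.002,0],[0.088,0.002,0],[0.088,0.002,0],[0.088,0.002,0],[0.088,0.002,0],[0.088,0.002,0],[0.088,0.002,0],[0.088,0.002,0]],"rot":[[0,0,-0.5],[0,0,-0.5],[0,0,-0.5],[0,0,-0.5],[0,0,-0.5],[0,0,-0.5],[0,0,-0.5],[0,0,-0.5],[0,0,-0.5],[0,0,-0.5],[0,0,-0.5],[0,0,-0.5],[0,0,-0.5],[0,0,-0.5]],"fingers":[0,0,0,0,0,0,0,0,0,0,0,0,0,0]}'; python3 - <<'E'
from h import *
st();x,y=w2t(env.sense()['tool_pos'],T)[0];print(np.hypot(x,y),np.rad2deg(np.arctan2(x,-y)))
go(100,0,-9,90)
E
```

```text
time_s: 16.85
tool_pos: [659.3, 20.9, -7.9]
tcp_rot: [179.8, 0.0, 115.7]
ft_force: [1.4, -2.1, -0.2]
opening: -0.5
t 16.85 track [ 81.5 -63.7] z -7.9 yaw-t 53.14 F [ 1.4 -2.1 -0.2] open -0.5 q [ 2. 36. -7. 47.  0. 66.]
103.47814619165493 51.992412613925715
 dp [ 1.241 -0.469  0.02 ] rot [ 0.031  0.019 -7.372]
```

```bash
python3 -m handwheel '{"dp":[[0.09,-0.004,0],[0.09,-0.004,0],[0.09,-0.004,0],[0.09,-0.004,0],[0.09,-0.004,0],[0.09,-0.004,0],[0.09,-0.004,0],[0.09,-0.004,0],[0.09,-0.004,0],[0.09,-0.004,0],[0.09,-0.004,0],[0.09,-0.004,0],[0.09,-0.004,0],[0.09,-0.004,0],[0.09,-0.004,0]],"rot":[[0,0,-0.49],[0,0,-0.49],[0,0,-0.49],[0,0,-0.49],[0,0,-0.49],[0,0,-0.49],[0,0,-0.49],[0,0,-0.49],[0,0,-0.49],[0,0,-0.49],[0,0,-0.49],[0,0,-0.49],[0,0,-0.49],[0,0,-0.49],[0,0,-0.49]],"fingers":[0,0,0,0,0,0,0,0,0,0,0,0,0,0,0]}'; python3 - <<'E'
from h import *
st();go(100,50,-9,90);go(100,67,-9,90)
E
```

```text
time_s: 18.35
tool_pos: [611.8, 68.6, -7.9]
tcp_rot: [179.8, 0.1, 152.5]
ft_force: [2.9, -1.2, -1.1]
opening: -0.1
t 18.35 track [101.9   0.4] z -7.9 yaw-t 89.92 F [ 2.9 -1.2 -1.1] open -0.1 q [  6.  33. -14.  43.   0.  34.]
 dp [ 0.992 -0.04   0.021] rot [ 0.037  0.014 -0.016]
 dp [ 1.332 -0.04   0.021] rot [ 0.037  0.014 -0.016]
```

```bash
python3 -m handwheel '{"dp":[[0.1,-0.004,0],[0.1,-0.004,0],[0.1,-0.004,0],[0.1,-0.004,0],[0.1,-0.004,0],[0.1,-0.004,0],[0.1,-0.004,0],[0.1,-0.004,0],[0.1,-0.004,0],[0.1,-0.004,0],[0.1,0,0],[0.04,0,0],[0.04,0,0]],"rot":[[0,0,0],[0,0,0],[0,0,0],[0,0,0],[0,0,0],[0,0,0],[0,0,0],[0,0,0],[0,0,0],[0,0,0],[0,0,0],[0,0,0],[0,0,0]],"fingers":[0,0,0,0,0,0,0,0,0,0,0,0,0]}'; python3 -m handwheel '{"dp":[[0.03,0,0],[0.03,0,0],[0.03,0,0],[0,0,0]],"rot":[[0,0,0],[0,0,0],[0,0,0],[0,0,0]],"fingers":[0,0,0,0]}'; python3 -c "
from h import *
st()"
```

```text
time_s: 19.65
tool_pos: [557.1, 92.7, -7.9]
tcp_rot: [180.0, 0.0, 152.4]
ft_force: [2.5, -1.6, 1.1]
opening: 0.1
time_s: 20.05
tool_pos: [553.1, 94.8, -8.0]
tcp_rot: [180.0, -0.0, 152.4]
ft_force: [1.6, -1.9, 0.9]
opening: -0.2
t 20.05 track [98.1 64.6] z -8.0 yaw-t 89.79 F [ 1.6 -1.9  0.9] open -0.2 q [ 10.  28. -22.  39.   0.  37.]
```

Still only about 3 N, so not yet at the stop. Creeping forward.

```bash
for i in 1 2; do python3 -m handwheel '{"dp":[[0.03,0,0],[0.03,0,0],[0,0,0]],"rot":[[0,0,0],[0,0,0],[0,0,0]],"fingers":[0,0,0]}'; done; python3 -c "
from h import *
st()"
```

```text
time_s: 20.35
tool_pos: [551.0, 96.0, -7.9]
tcp_rot: [180.0, 0.1, 152.4]
ft_force: [4.2, -2.3, -0.3]
opening: 0.2
time_s: 20.65
tool_pos: [551.1, 96.1, -7.4]
tcp_rot: [-180.0, 0.4, 152.3]
ft_force: [7.8, -6.2, -1.2]
opening: 0.1
t 20.65 track [98.3 67. ] z -7.4 yaw-t 89.73 F [ 7.8 -6.2 -1.2] open 0.1 q [ 10.  28. -23.  39.  -0.  38.]
```

Contact with the stop: 10 N with no further travel. Back off, lift, return to the post.

```bash
python3 -m handwheel '{"dp":[[-0.15,0,0],[-0.2,0,0],[0,0,-0.4],[0,0,-0.7],[0,0,-0.7],[0,0,-0.7],[0,-0.4,0],[0,-0.5,0],[0,-0.5,0],[0,-0.5,0],[0,-0.5,0],[0,-0.4,0],[0,-0.2,0],[0,0,0]],"rot":[[0,0,0],[0,0,0],[0,0,0],[0,0,0],[0,0,0],[0,0,0],[0,0,0],[0,0,0],[0,0,0],[0,0,0],[0,0,0],[0,0,0],[0,0,0],[0,0,0]],"fingers":[0,0,0,0,0,0,0,0,0,0,0.6,0.6,0.6,0.6]}'; python3 - <<'E'
from h import *
st();go(-51.5,51,36,90)
p,d=env.read_camera('wrist');c=env.calibration('wrist');cv2.imwrite('pics/w6.png',cv2.convertScaleAbs(p[:,:,::-1],alpha=1.3))
v,u=np.nonzero(d>0);Z=d[v,u]
X=(np.c_[(u-c['cx'])/c['fx'],(v-c['cy'])/c['fy'],np.ones(len(u))]*Z[:,None]-c['t'])@c['R'];t=w2t(X,T);k=p[v,u].astype(int)
o=(k[:,0]>1.7*k[:,1])&(k[:,0]>60)&(k[:,2]<40)&(np.abs(X[:,2]-90)<4);print('post',t[o].min(0),t[o].max(0))
m=(k.min(1)>90)&(np.ptp(k,axis=1)<40)&(np.abs(X[:,2]-30)<2.5)&(np.abs(t[:,0]-100)<32)&(t[:,1]>60)
print('carrier rim',np.percentile(t[m],[.5,99.5],axis=0))
E
```

```text
time_s: 22.05
tool_pos: [492.1, -44.2, 116.3]
tcp_rot: [-180.0, -0.1, 152.2]
ft_force: [-0.3, 0.4, -0.6]
opening: 51.6
t 22.05 track [-53.3  54.7] z 116.3 yaw-t 89.68 F [-0.3  0.4 -0.6] open 51.6 q [ -5.  15. -22.  53.   0.  23.]
 dp [-0.078  0.037  1.605] rot [-0.005 -0.03  -0.065]
post [-59.44729043  41.49012817] [-40.99582103  60.21825153]
carrier rim [[ 71.73021749  80.67563705]
 [131.77601364 179.75835189]]
```

View pics/w6.png

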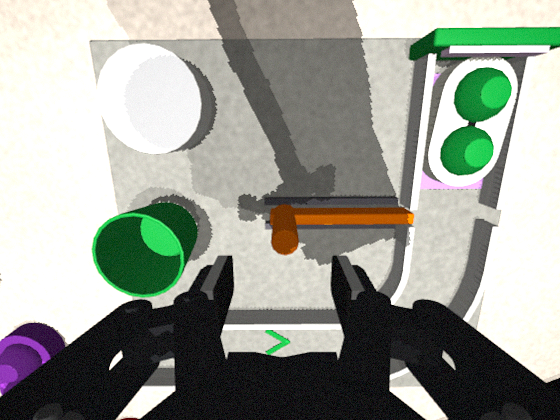

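Wrist view: the carrier is in the bay at (470,120), up against the stop. The post is at (285,240) between the jaws. Pinch and shut.

```bash
python3 -m handwheel '{"dp":[[-0.08,0.05,0],[0,0,0.4],[0,0,0.4],[0,0,0.4],[0,0,0.4],[0,0,0],[0,0,0],[0,0,0],[0,0,0],[0,0,0]],"rot":[[0,0,0],[0,0,0],[0,0,0],[0,0,0],[0,0,0],[0,0,0],[0,0,0],[0,0,0],[0,0,0],[0,0,0]],"fingers":[0.6,0.6,0.6,0.6,0.6,0.6,0.1,0.1,0.1,0.1]}'; python3 -c "
from h import *
st();go(26,50,36,90)"
```

```text
time_s: 23.1
tool_pos: [499.7, -43.0, 38.2]
tcp_rot: [179.9, 0.1, 152.4]
ft_force: [-0.4, 0.7, 4.2]
opening: 18.2
t 23.1 track [-48.8  48.5] z 38.2 yaw-t 89.8 F [-0.4  0.7  4.2] open 18.2 q [ -5.  20. -28.  42.   0.  23.]
 dp [0.035 1.496 0.046] rot [ 0.014  0.026 -0.041]
```

```bash
python3 -m handwheel '{"dp":[[0,0.1,0],[0,0.1,0],[0,0.1,0],[0,0.1,0],[0,0.1,0],[0,0.1,0],[0,0.1,0],[0,0.1,0],[0,0.1,0],[0,0.1,0],[0,0.1,0],[0,0.1,0],[0,0.1,0],[0,0.1,0],[0,0.06,0],[0,0.04,0],[0,0,0]],"rot":[[0,0,0],[0,0,0],[0,0,0],[0,0,0],[0,0,0],[0,0,0],[0,0,0],[0,0,0],[0,0,0],[0,0,0],[0,0,0],[0,0,0],[0,0,0],[0,0,0],[0,0,0],[0,0,0],[0,0,0]],"fingers":[0.1,0.1,0.1,0.1,0.1,0.1,0.1,0.1,0.1,0.1,0.1,0.1,0.1,0.1,0.1,0.1,0.1]}'; python3 -c "
from h import *
st()";  python3 -m handwheel '{"dp":[[0,0.04,0],[0,0.04,0],[0,0,0]],"rot":[[0,0,0],[0,0,0],[0,0,0]],"fingers":[0.1,0.1,0.1]}'; python3 -c "
from h import *
st()"
```

```text
time_s: 24.8
tool_pos: [534.2, 23.5, 38.2]
tcp_rot: [179.9, 0.1, 152.4]
ft_force: [-1.7, 0.5, 6.5]
opening: 18.0
t 24.8 track [26.2 48.6] z 38.2 yaw-t 89.79 F [-1.7  0.5  6.5] open 18.0 q [  3.  23. -23.  44.  -0.  30.]
time_s: 25.1
tool_pos: [534.3, 23.9, 38.2]
tcp_rot: [-179.7, 0.1, 152.3]
ft_force: [-4.4, -8.3, 8.9]
opening: 18.2
t 25.1 track [26.6 48.6] z 38.2 yaw-t 89.7 F [-4.4 -8.3  8.9] open 18.2 q [  3.  23. -23.  44.  -0.  31.]
```

Shut against its limit: about 9 N, with about 78 mm of travel between the two end positions. Relax, release, lift clear and check.

```bash
python3 -m handwheel '{"dp":[[0,-0.05,0],[0,0,0],[0,0,0],[0,0,0],[0,0,0],[0,0,-0.4],[0,0,-0.8],[0,0,-0.8],[0,0,-0.8],[-0.5,0,-0.3],[-0.8,0,0],[-0.8,0,0],[0,0,0],[0,0,0]],"rot":[[0,0,0],[0,0,0],[0,0,0],[0,0,0],[0,0,0],[0,0,0],[0,0,0],[0,0,0],[0,0,0],[0,0,0],[0,0,0],[0,0,0],[0,0,0],[0,0,0]],"fingers":[0.1,0.1,0.55,0.55,0.55,0.55,0.55,0.55,0.55,0.55,0.55,0.55,0.55,0.55]}'; python3 - <<'E'
from h import *
st()
p,d=env.read_camera('wrist');c=env.calibration('wrist');q=env.read_camera('side')[0]
v,u=np.nonzero(d>0);Z=d[v,u]
X=(np.c_[(u-c['cx'])/c['fx'],(v-c['cy'])/c['fy'],np.ones(len(u))]*Z[:,None]-c['t'])@c['R'];t=w2t(X,T);k=p[v,u].astype(int)
o=(k[:,0]>1.7*k[:,1])&(k[:,0]>60)&(k[:,2]<40)
a=o&(np.abs(X[:,2]-90)<4);print('post',t[a].min(0),t[a].max(0),'blade max x',t[o,0].max())
m=(k.min(1)>90)&(np.ptp(k,axis=1)<40)&(np.abs(X[:,2]-30)<2.5)&(np.abs(t[:,0]-100)<32)&(t[:,1]>60)
print('carrier rim',np.percentile(t[m],[.5,99.5],axis=0))
cv2.imwrite('pics/f.png',cv2.convertScaleAbs(np.hstack([cv2.resize(p,(400,300)),cv2.resize(q,(400,300))])[:,:,::-1],alpha=1.3))
E
```

```text
time_s: 26.5
tool_pos: [627.0, -24.3, 190.9]
tcp_rot: [-180.0, -0.1, 152.3]
ft_force: [-1.5, -0.4, -0.3]
opening: 47.0
t 26.5 track [ 26.5 -55.8] z 190.9 yaw-t 89.74 F [-1.5 -0.4 -0.3] open 47.0 q [-2. 26.  6. 70.  0. 25.]
post [16.34108817 42.11035965] [34.97533522 60.96991391] blade max x 140.10669028746685
carrier rim [[ 70.84260185  80.94278253]
 [131.2126985  137.31252801]]
```

View pics/f.png

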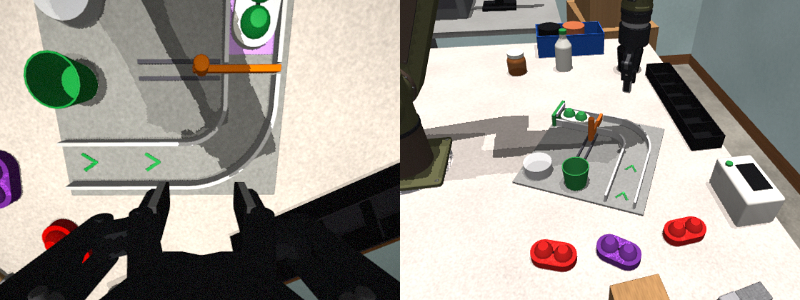

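Final views: the gate is across the lane with its post at (201,63), the carrier is in the bay at (255,20), the pot and dishes stand where they were, and the arm is clear.

```bash
python3 -c "
from rig import env
print(env.finish_job())"
```

```text
the job is handed in; nothing more can be done
None
```

I opened the gate, pushed the carrier round the bend until it was home against the green stop, then shut the gate behind it. The job was handed in at about 26.6 s, with the arm clear of everything.

**What my last checks showed:**
- **Gate open:** I pulled it against its limit and it did not move under about 17 N.
- **Carrier:** pushing took about 3 to 12 N, the peak at the entry to the bend. At the stop it stalled at about 10 N with no further travel. I did not grip or lift it.
- **Gate shut:** it stopped at its limit under about 9 N, after about 78 mm of travel. The camera puts the post at track x of about 26 mm.
- **Bystanders:** the green pot and the dishes looked unmoved in the final pictures. I did not measure their positions again.

**What failed or disagreed:**
- **First pinch:** the fingertips sit about 24 mm behind the reported TCP, not 8 mm ahead as stated. The first attempt therefore rested on top of the post with about 8 N and dragged the gate by friction. I found this with the wrist depth camera and pinched again, lower.
- **Carrier rear end:** the camera read track y of about 81 mm, against 78 mm expected. The post also read 1.5 to 2 mm high in y, so I put most of this down to camera and pose error. The error is in the direction of the stop, so it does not suggest the carrier is short of home.

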